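# Pin the swivel holder at its station with the ball-lock pin

## Task

The filter-regulator on the blue swivel holder must be locked at its station: take the ball-lock pin with the blue button from the wooden rack, bring the plate's hole over the bush hidden in the segment below it (the yellow lines show only roughly where, so feel for it), and, pressing the button, slide the pin fully home without forcing it. Let the button spring out so that the balls lock under the segment, then give the T-handle a light upward tug, held a moment, to prove that it holds, and let go with the pin still fully in. Leave the other pin and the other things on the bench alone.

Things in the scene. Friction and masses are not known exactly. Their poses are not given: they have to be found in the camera images.
- lock_pin: Ball-lock pin, 150 g: steel shank Ø16, collar Ø33, black T-handle, blue button. Origin on its axis at the collar's underside; z up to the handle, y along the T-bar. Above it: collar to 6 mm, Ø20 neck to 22, T-bar (16 in x, 52 in y) 22 to 36, button Ø17 to 46. Shank to 37 below, its end chamfered to Ø12. Four balls on a 21 mm circle, 19 to 24 mm below; under them a plain 13 mm nose.
- pin_grip (a point): Centre of the pin's T-bar, 29 mm above the collar's underside: grasp it here across its 16 mm width; axes as the pin's. A tug of some 8 N here is a light one; more than 40 N between pin and holder, pressed or pulled, is forcing it.
- pin_button (a joint): Travel of the blue button: 0 out (balls out), 0.006 m fully in (balls inside the shank); the spring takes 3 N to start, 6 N fully. With it out the balls stop at the mouth of a 17 mm hole with only the nose in, and the pin stands there by itself. Pressed on the button from above, first the button sinks, then the whole pin slides down.
- pin_tip (a point): Centre of the pin's lower end, 37 mm below the collar's underside.
- spare_pin: The other pin in the rack, to be left alone: grey T-handle, red button, thinner Ø10 mm shank; origin under its collar, handle as the first pin's.
- rack: Wooden block 70 x 170 x 45 mm (x, y, z), fixed; origin at the centre of its underside. Both pins hang by their collars in wide holes 42 mm either side of its centre along its y, either pin in either hole. A pin lifts straight out, button untouched (37 mm of shank to clear).
- holder: The fixed swivel holder: blue foot 220 x 260 x 12 mm, pedestal, the steel index segment and above it the swivel plate (all part of this body). Origin on the axle at bench level, z up; its -y axis points to the station, where a yellow line is painted on the foot.
- axle (a point): On the vertical swivel axle, at the height of the plate's top face, 57 mm over the bench.
- swivel (a joint): Angle of the swivel plate about the axle, rad, counter-clockwise from above; at 0 its hole is at the yellow line. It turns with a light drag (about 1.3 N at the hole), stays where left, and stops at -0.6 and 0.6. The pin's nose, standing in the hole, can drag it round.
- plate_hole (a point): Centre of the upper mouth of the 17 mm hole in the aluminium swivel plate (120 x 220 x 6 mm, top 57 mm over the bench), 95 mm from the axle and 30 mm from the plate's end; z up, -y away from the axle. The filter-regulator stands on the other end, 58 mm beyond the axle, its top 240 mm over the bench.
- station (a point): Nominal station at the plate's top height, 95 mm from the axle on the yellow line. The true 17 mm bush, also 95 mm from the axle, is up to 12 mm to either side along the arc, hidden in the segment (10 mm thick, 1 mm under the plate). Collar's height over the plate: 30 mm while the nose stands on the segment, 24 dropped into the bush with the balls on the plate, 0 home; locked, it has 2 mm play.
- regulator: Spare filter-regulator lying on the bench: grey, blue knob, 180 mm long.
- gauge: Pressure gauge lying face up, Ø50 x 22 mm.
- knob_cap: Blue adjusting knob standing on the bench, Ø42 x 34 mm.
- bowl: Clear filter bowl standing on the bench, Ø52 x 78 mm.
- spanner: Spanner lying on the bench.
- carton: White carton, 62 x 75 x 110 mm.
There are look-alikes about, which are no part of the job. Leave any green or turquoise look-alike of the lock_pin alone.

How it is judged:
By the outcome, as a careful person would: the job done as asked, in the order asked, and still so for the second after the job is handed in, with the robot touching nothing.
It also fails if it takes over 72 s, if anything falls off the work surface, if the arm or the gripper's body presses on something with over 40 N, if the wrist force passes 120 N, or if a joint passes its speed limit or range.

## Robot

A 6-joint arm with a two-finger parallel gripper is mounted at the origin on the work surface. World frame = base frame: x ahead of the robot, y to its left, z up, the work surface at z = 0. Lengths are in m, angles in rad, forces in N, time in s.
With the tool pointing down it reaches from about 0.375 to 0.825 m from the base axis. Payload 5.5 kg.
Tool frame: the origin (TCP) lies on the centre line of the jaws, within the pads' length; the fingertips stand 19 mm ahead of it and the grasp point (between the pads) is the TCP; z points along the fingers, y is the line along which they close (so a half turn about z gives the same grasp; the last joint's range is limited). The gripper opens to 85 mm and grips with 20 to 120 N. Pads are 22 mm wide; open, the fingers measure 114 mm over their backs; the gripper's body (76 mm by 85 mm) begins 54 mm behind the grasp point. The pads swing forward as they close: fully open they stand 13 mm farther back than shut.
Start: joints at [1.238, 0.314, -0.047, 1.21, 0, 1.571], TCP at [0.196, 0.567, 0.22] pointing down, gripper open.
Joint ranges: [-2.67, 2.67], [-0.69, 1.73], [-1.03, 1.25], [-2.08, 2.16], [-1.42, 1.45], [-3.14, 3.14]. Speed limits (rad/s): [2.39, 2.39, 3.01, 3.14, 3.14, 3.14].

## Interface

Orientations are given as a 3x3 rotation matrix whose columns are the frame's x, y, z axes.
In Python, from rig import * gives the robot as it stands.
- The arm moves only by the shell command python3 -m handwheel 'ROWS'. ROWS is text: rows parted by semicolons, each of 5 numbers parted by spaces: the shift along the tool's x, y, z in mm, then the turn about the tool's z in rad, then the closure, from 0 (fully open) to 1 (shut). In form: x y z twist gripper; .... A call has 1 to 20 rows; each row is the pose to reach, as a shift and turn from the pose commanded when the call began, along the tool's axes at that moment; what a row does not reach only later rows make up. A row lasts 1/10 s, in which the tool goes at most 50 mm and 8.59 degrees, less where a joint would pass 70% of its speed; a pose out of reach is approached as far as the arm can. A call with a gripper value outside its range is refused whole. The fingers move at their own pace and stop on an object; the grip force is fixed at half the most. Time passes only in rows, so rows that repeat a pose let the fingers close. It gives the time, the measured TCP pose, the force, the opening and the grip force at its end, in the units of the state.
- read_state(): the state, without advancing time (a new reading comes with each control period).
- camera(name): name is "scene" or "top" or "wrist"; returns a dict with "image" (384x512x3 uint8, red, green, blue), "vfov" (degrees; the focal length in pixels is half the picture's height over the tangent of half this angle, whatever the lens; pixels are square), "cx", "cy" (the principal point, pixels), "R" (3x3) and "t" (3): a world point X has camera coordinates R X + t. Camera axes: x right, y down, z forward; pixel columns grow to the right and rows downward; lengths in m; the calibration is good to about 2 mm. A picture is of the moment at which its call begins. There is no depth.
- job_done(): hands the job in; it is judged then, once.
The state is a dict: "time_s": time; "joint_pos": joint angles; "joint_vel": joint speeds; "joint_torque": joint torques, N m; "eef_pos": TCP position; "tcp_rot": TCP orientation; "force": force on the tool from outside, world axes, zero at the start; "wrist_torque": the same for the moment, N m; "opening": finger opening in m; "grip_force": force on a finger pad.
Only numpy, scipy, OpenCV 4.12 (cv2) and the standard library are available. Lean on these libraries where they do the work, as an engineer would, in place of code of your own. Each camera call takes 0.05 s, during which the arm holds its last target. There are 200 camera calls.

## Working session

There is one attempt and no reset: what is moved stays moved. The work goes in short steps, Python scripts to look and compute and a shell command to move; the robot and the scene stay as the last step left them, time stands still between calls to the robot, and variables do not carry over. Pictures are saved under pics/ and viewed, at most 10 in all, crops included, and the job is handed in when it is done.

```bash
mkdir -p pics; ls
python3 - <<'E'
from rig import *
import cv2,numpy as np
for n in("scene","top"):
    c=camera(n);np.savez(n+".npz",**c);cv2.imwrite(f"pics/{n}0.png",c["image"][:,:,::-1].repeat(1,0))
    print(n,c["vfov"],c["cx"],c["cy"],np.round(-c["R"].T@c["t"],3))
s=read_state();print(s["eef_pos"],s["tcp_rot"],s["force"],s["time_s"])
E
```

```text
pics
scene 51.950382647053964 251.0227079989758 194.38188959611247 [ 1.    -0.807  0.744]
top 53.53598114743909 249.54219066891594 196.200396595562 [0.36  0.023 1.141]
[0.1958265  0.56659118 0.21971547] [[-9.45122660e-01  3.26715318e-01 -5.09426342e-04]
 [ 3.26715715e-01  9.45121550e-01 -1.44859691e-03]
 [ 8.19101344e-06 -1.53553936e-03 -9.99998821e-01]] [0.23807068 0.66700732 0.53964141] 0.1
```

View pics/scene0.png

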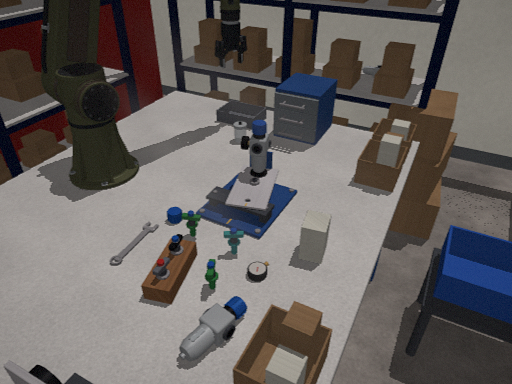

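View pics/top0.png

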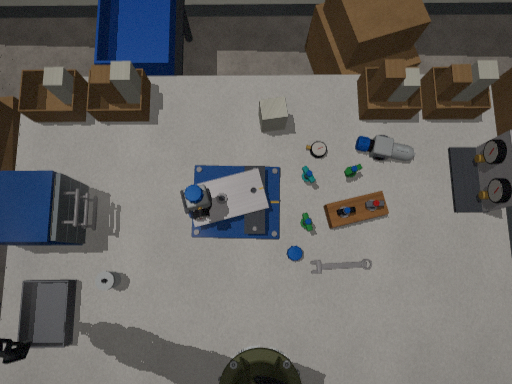

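Scene: the wooden rack is at top-view (356,210). It holds a blue-button pin at about (346,211) and a red one at about (375,204). The look-alikes are green at (307,221), teal at (309,175) and green at (353,171). The holder is at about (236,202), its plate hole near (253,190), and the yellow line near (275,202). The rack's black-handled blue-button pin fits the description; I'll confirm it in an enlarged crop.

```bash
cat > h.py <<'E'
import numpy as np,cv2
def load(n): return dict(np.load(n+".npz"))
def ray(c,u,v,z):
    f=192/np.tan(np.radians(float(c["vfov"]))/2)
    d=c["R"].T@np.array([(u-c["cx"])/f,(v-c["cy"])/f,1]);o=-c["R"].T@c["t"]
    return o+d*(z-o[2])/d[2]
def proj(c,X):
    f=192/np.tan(np.radians(float(c["vfov"]))/2);p=c["R"]@np.array(X)+c["t"]
    return p[:2]/p[2]*f+[float(c["cx"]),float(c["cy"])]
E
python3 - <<'E'
from h import *
c=load("top");s=load("scene")
t=c["image"][:,:,::-1];q=s["image"][:,:,::-1]
z=lambda im,x,y,w,h,k:cv2.resize(im[y:y+h,x:x+w],None,fx=k,fy=k,interpolation=cv2.INTER_CUBIC)
a=z(t,185,160,100,80,4);b=z(t,300,180,100,60,4);d=z(q,140,225,80,80,3.5);e=z(q,190,165,110,70,3.6)
W=np.zeros((600,800,3),np.uint8)
W[:320,:400]=a;W[:240,400:]=b;W[320:600,:280]=d;W[320:572,300:696]=e
cv2.imwrite("pics/crop1.png",W)
hsv=cv2.cvtColor(t,cv2.COLOR_BGR2HSV)
def blobs(m,name,mn=4):
    n,l,st,ce=cv2.connectedComponentsWithStats(m.astype(np.uint8))
    for i in range(1,n):
        if st[i,4]>=mn: print(name,st[i],np.round(ce[i],1))
H,S,V=[hsv[...,i].astype(int) for i in range(3)]
roi=np.zeros(H.shape,bool);roi[160:245,180:400]=1
blobs(roi&(H>100)&(H<125)&(S>120)&(V>50),"blue")
blobs(roi&((H<5)|(H>172))&(S>130)&(V>60),"red")
blobs(roi&(H>15)&(H<35)&(S>60)&(V>60),"yel",2)
m=(roi&(H>3)&(H<18)&(S>90));blobs(m,"wood",200)
E
```

```text
blue [184 166  61  37 799] [208.2 179. ]
blue [ 197  167   83   72 1689] [250.5 215.1]
blue [351 166   6   6  25] [353.9 168.3]
blue [306 170   6   6  24] [308.8 173. ]
blue [344 207   7   6  32] [346.9 209.8]
blue [189 213   2   4   5] [189.6 214.2]
blue [305 219   6   5  26] [307.7 221. ]
red [373 201   7   5  28] [375.9 202.9]
yel [259 187   4   3   8] [260.5 188. ]
yel [270 201   9   2  18] [274.  201.5]
yel [340 203   2   1   2] [340.5 203. ]
yel [197 207   5   3  12] [199.2 207.9]
yel [378 207   2   2   2] [378.5 207.5]
yel [324 208   2   2   3] [324.3 208.7]
yel [328 221   2   2   2] [328.5 221.5]
wood [ 324  191   65   37 1158] [354.6 209.6]
```

View pics/crop1.png

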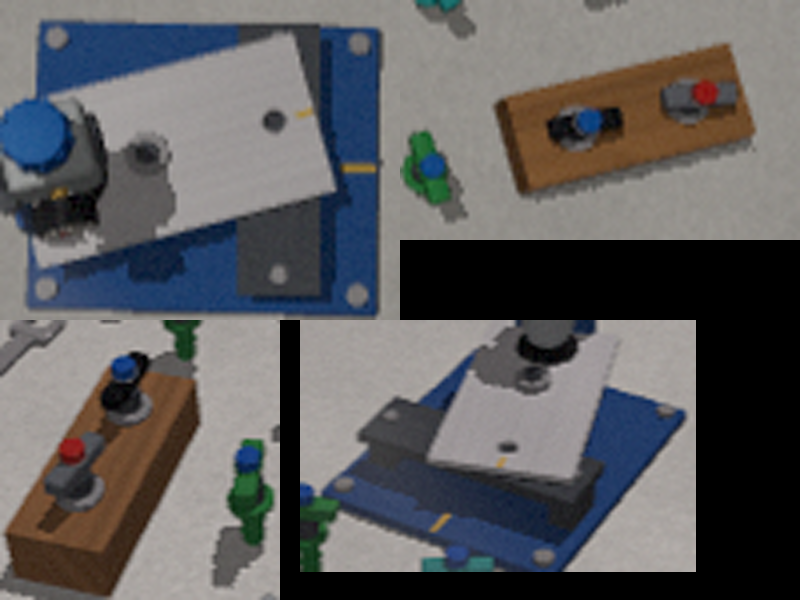

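Confirmed. In the top crop, the black handle with the blue button is the left pin in the rack (346.9,209.8), and the red/grey spare is the right one. The plate is turned by roughly +0.2 rad, with its hole at (253.5,190.2) and the axle at (222,198).

Run:
```python
from h import *
from rig import read_state
c=load("top");s=load("scene")
T=lambda x,y,z:ray(c,185+(x+.5)/4-.5,160+(y+.5)/4-.5,z)
P=lambda x,y,z:ray(c,300+(x-400+.5)/4-.5,180+(y+.5)/4-.5,z)
S=lambda x,y,z:ray(s,190+(x-300+.5)/3.6-.5,165+(y-320+.5)/3.6-.5,z)
S2=lambda x,y,z:ray(s,140+(x+.5)/3.5-.5,225+(y-320+.5)/3.5-.5,z)
np.set_printoptions(precision=4,suppress=True)
ax=T(148,152,.057);h=T(274,121,.057)
print("axle",ax,"scene",S(533,378,.057),"hole",h,"scene",S(509,447,.057),"dist",np.linalg.norm(ax-h))
l0,l1=T(342,168,.012),T(376,168,.012);print("line",l0,l1,"scene",S(433,529,.012),S(449,514,.012))
print("plateline",T(296,115,.057),T(315,112,.057))
B=[T(57,38,.012),T(360,43,.012),T(357,295,.012),T(46,289,.012)];print(np.array(B))
for a,b in((0,1),(3,2)): d=B[b]-B[a];print("ang -y",np.arctan2(d[0],-d[1]))
for a,b in((0,3),(1,2)): d=B[b]-B[a];print("ang x",np.arctan2(d[1],-d[0]))
print("button",ray(c,346.9,209.8,.091),"sc",S2(123,368,.090))
print("tbar",P(549,131,.081),P(621,117,.081))
R=[P(498,100,.045),P(729,43,.045),P(754,132,.045),P(524,193,.045)];print("rack",np.array(R),np.mean(R,0))
d=R[1]-R[0];print("rack y dir",np.arctan2(d[0],-d[1]),np.linalg.norm(d))
print(read_state()["joint_pos"])
```

```text
axle [0.5405 0.1045 0.057 ] scene [0.5335 0.1146 0.057 ] hole [0.5627 0.0135 0.057 ] scene [0.5625 0.0152 0.057 ] dist 0.09374352042383186
line [ 0.535  -0.0377  0.012 ] [ 0.5348 -0.0632  0.012 ] scene [ 0.5318 -0.0577  0.012 ] [ 0.5337 -0.0352  0.012 ]
plateline [ 0.5671 -0.0025  0.057 ] [ 0.5692 -0.0163  0.057 ]
[[ 0.6364  0.1778  0.012 ]
 [ 0.6311 -0.0528  0.012 ]
 [ 0.4399 -0.0474  0.012 ]
 [ 0.4457  0.1827  0.012 ]]
ang -y -0.022998285011617083
ang -y -0.02502259873378791
ang x 0.02599805471563594
ang x 0.02829556466470726
button [ 0.4985 -0.2464  0.091 ] sc [ 0.4993 -0.2489  0.09  ]
tbar [ 0.4927 -0.2205  0.081 ] [ 0.5023 -0.2715  0.081 ]
rack [[ 0.5201 -0.1928  0.045 ]
 [ 0.5612 -0.3633  0.045 ]
 [ 0.4956 -0.3772  0.045 ]
 [ 0.4524 -0.2089  0.045 ]] [ 0.5073 -0.2855  0.045 ]
rack y dir 0.23666141472165367 0.1753939408103731
[ 1.238   0.3142 -0.048   1.2102  0.      1.5708]
```

```bash
cat >> h.py <<'E'
def row(p,yaw):
    """shift (mm) and twist (rad) in tool axes to bring TCP to p with tool y at world angle yaw (deg)"""
    from rig import read_state
    s=read_state();R=np.array(s["tcp_rot"]);d=1e3*R.T@(np.array(p)-s["eef_pos"])
    y=np.arctan2(R[1,1],R[0,1]);w=(np.radians(yaw)-y+np.pi/2)%np.pi-np.pi/2
    print(np.round(d,1),"twist",round(-w,3),"yaw now",round(np.degrees(y),1))
E
python3 -c "
from h import *
row([.37,.15,.22],45);row([.45,-.1,.22],20);row([.499,-.2475,.22],11.5)"
```

```text
[-3.007e+02 -3.368e+02  2.000e-01] twist 0.453 yaw now 70.9
[-458.  -547.     0.6] twist 0.889 yaw now 70.9
[-552.5 -670.4    0.7] twist 1.037 yaw now 70.9
```

```bash
python3 -m handwheel '-301 -337 0 0.45 0;-301 -337 0 0.45 0;-301 -337 0 0.45 0;-301 -337 0 0.45 0;-301 -337 0 0.45 0;-301 -337 0 0.45 0;-301 -337 0 0.45 0;-301 -337 0 0.45 0;-301 -337 0 0.45 0;-301 -337 0 0.45 0;-458 -547 0 0.89 0;-458 -547 0 0.89 0;-458 -547 0 0.89 0;-458 -547 0 0.89 0;-458 -547 0 0.89 0;-458 -547 0 0.89 0;-552 -670 0 1.04 0;-552 -670 0 1.04 0;-552 -670 0 1.04 0;-552 -670 0 1.04 0'
python3 - <<'E'
from h import *
from rig import *
c=camera("wrist");np.savez("wrist.npz",**c)
im=c["image"][:,:,::-1];cv2.imwrite("pics/w1.png",im)
row([.499,-.2475,.15],11.5)
hsv=cv2.cvtColor(im,cv2.COLOR_BGR2HSV);H,S,V=[hsv[...,i].astype(int) for i in range(3)]
n,l,st,ce=cv2.connectedComponentsWithStats(((H>100)&(H<125)&(S>120)&(V>50)).astype(np.uint8))
for i in range(1,n):
    if st[i,4]>40: print(st[i],ce[i],ray(c,*ce[i],.091))
E
```

```text
time_s: 2.1
eef_pos: [0.5003, -0.2498, 0.2196]
tcp_rot: [[-0.193, 0.981, 0.0], [0.981, 0.193, -0.001], [-0.001, -0.0, -1.0]]
force: [0.4, 0.8, -0.2]
opening: 0.0856
grip_force: 0.0
[ 0.6 -0.3 69.5] twist -0.005 yaw now 11.2
[ 227    0   91   23 1085] [284.37235023   7.16682028] [ 0.49267463 -0.08289218  0.091     ]
[ 318    0   99   46 2692] [365.12407132  18.15527489] [ 0.56728046 -0.07711714  0.091     ]
[ 160    7   39   45 1228] [178.45684039  28.32654723] [ 0.40016125 -0.11833558  0.091     ]
[239  60  16  18 236] [246.59322034  68.85169492] [ 0.46835908 -0.13996734  0.091     ]
[369  97  16  17 217] [376.59907834 105.01843318] [ 0.60151315 -0.14743643  0.091     ]
[248 173  15  16 197] [255.01522843 180.72081218] [ 0.49740988 -0.24684305  0.091     ]
[345 214  14  15 157] [351.81528662 221.53503185] [ 0.61352202 -0.27212269  0.091     ]
[375 231  36  35 745] [392.5033557  249.13288591] [ 0.66998401 -0.29613755  0.091     ]
```

View pics/w1.png

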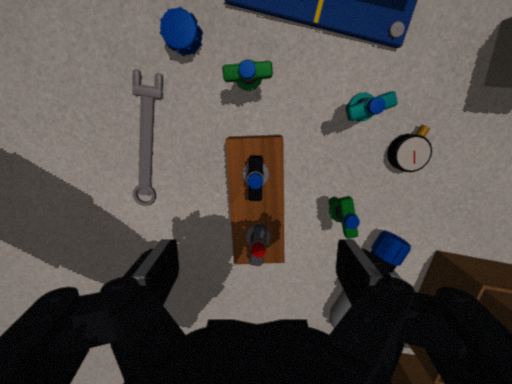

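The wrist view shows the lock pin's black T-bar at (255,175), upright in the picture and square to the jaws. The spare with the red button is at (258,245). I'll descend and grip.

```bash
python3 -m handwheel '3 -1.7 50 0 0;3 -1.7 100 0 0;3 -1.7 125 0 0;3 -1.7 145 0 0;3 -1.7 145.5 0 0;3 -1.7 145.5 0 0.6;3 -1.7 145.5 0 0.9;3 -1.7 145.5 0 1;3 -1.7 145.5 0 1;3 -1.7 145.5 0 1;3 -1.7 145.5 0 1;3 -1.7 145.5 0 1;3 -1.7 145.5 0 1;3 -1.7 145.5 0 1'
```

```text
time_s: 3.55
eef_pos: [0.497, -0.2441, 0.0753]
tcp_rot: [[-0.197, 0.98, 0.001], [0.98, 0.197, -0.0], [-0.001, 0.001, -1.0]]
force: [0.4, -0.9, 3.3]
opening: 0.0124
grip_force: 58.6
```

```bash
python3 -m handwheel '0 0 -10 0 1;0 0 -30 0 1;0 0 -60 0 1;0 0 -100 0 1;0 0 -120 0 1;0 0 -120 0 1'
python3 - <<'E'
from h import *
from rig import *
s=read_state();print(s["eef_pos"],s["force"],s["opening"])
for n in("scene","wrist"):
    c=camera(n);np.savez(n+".npz",**c)
    im=c["image"][:,:,::-1]
    if n=="scene": a=cv2.resize(im[140:300,100:260],None,fx=2.4,fy=2.4)
    else: b=im
W=np.zeros((384,384+416,3),np.uint8);W[:,:384]=a;W[:,384:]=b[:,48:464]
cv2.imwrite("pics/g1.png",W)
row([.56,.013,.196],11);row([.5626,.0143,.155],0);row([.5626,.0143,.155],15)
E
```

```text
time_s: 4.15
eef_pos: [0.4981, -0.2447, 0.1983]
tcp_rot: [[-0.197, 0.98, 0.004], [0.98, 0.197, -0.002], [-0.003, 0.004, -1.0]]
force: [-0.0, -0.8, -2.4]
opening: 0.012
grip_force: 59.0
[ 0.4981088  -0.24468752  0.19829987] [-0.04139375 -0.77591226 -2.39597005] 0.012045247347720407
[239.1 113.1  -1.5] twist 0.006 yaw now 11.3
[239.9 116.   39.5] twist 0.198 yaw now 11.3
[239.9 116.   39.5] twist -0.064 yaw now 11.3
```

View pics/g1.png

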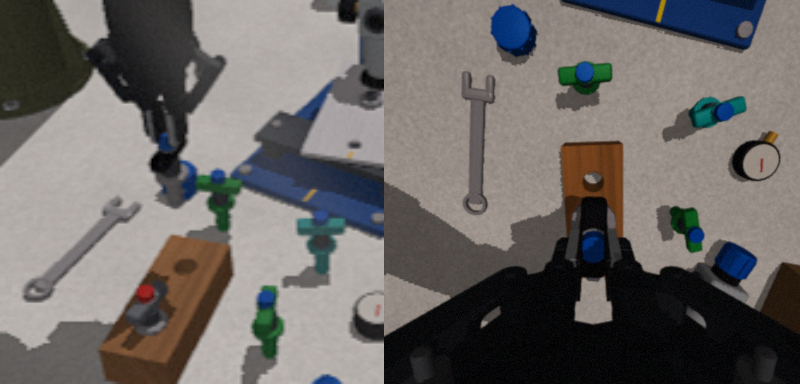

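The pin hangs upright in the jaws, with its button at about wrist pixel (257,247). The rack keeps only the red spare. Next I measure the pin's offset from the TCP and the hole position in this view.

Run:
```python
from h import *
from rig import *
c=load("wrist");s=read_state();R=np.array(s["tcp_rot"]);p=s["eef_pos"]
hsv=cv2.cvtColor(c["image"],cv2.COLOR_RGB2HSV);H,S,V=[hsv[...,i].astype(int) for i in range(3)]
m=(H>100)&(H<125)&(S>120)&(V>40)
n,l,st,ce=cv2.connectedComponentsWithStats(m.astype(np.uint8))
for i in range(1,n):
    if st[i,4]>40 and abs(ce[i][0]-257)<30 and ce[i][1]>200:
        print(st[i],ce[i])
        for v in (ce[i][1],):
            X=ray(c,ce[i][0],v,p[2]+.013);print("offset tool",1e3*R.T@(X-p))
print(proj(c,p-R[:,2]*.016),proj(c,p+R[:,2]*.028))
```

```text
[246 231  22  32 605] [256.74876033 246.67768595]
offset tool [ -3.48046767   0.5941545  -13.00183457]
[255.70370317 243.60845591] [255.87981151 215.94096538]
```

```bash
python3 -m handwheel '45 21 0 0 1;90 42 0 0 1;135 63 0 0 1;180 84 0 0 1;225 105 10 0 1;245 114 30 0 1;245 114 50 0 1;245 114 50 0 1;245 114 50 0 1'
python3 - <<'E'
from h import *
from rig import *
s=read_state();print(s["eef_pos"],s["force"],s["time_s"])
row([.5614,.0179,.125],11.3)
W=[]
for n in("scene","wrist","top"):
    c=camera(n);np.savez(n+".npz",**c);W.append(c["image"][:,:,::-1])
a=cv2.resize(W[0][110:240,180:310],(400,400),interpolation=2);b=cv2.resize(W[1][100:300,160:360],(400,400),interpolation=2)
cv2.imwrite("pics/h1.png",np.hstack([a,b]))
E
```

```text
time_s: 5.15
eef_pos: [0.5585, 0.0185, 0.1435]
tcp_rot: [[-0.197, 0.98, -0.004], [0.98, 0.197, -0.0], [0.0, -0.004, -1.0]]
force: [0.2, 0.7, -2.0]
opening: 0.012
grip_force: 59.3
[0.55853074 0.01853873 0.1434923 ] [ 0.1506622   0.65444137 -1.98525415] 5.15
[-1.2  2.8 18.5] twist 0.001 yaw now 11.3
```

View pics/h1.png

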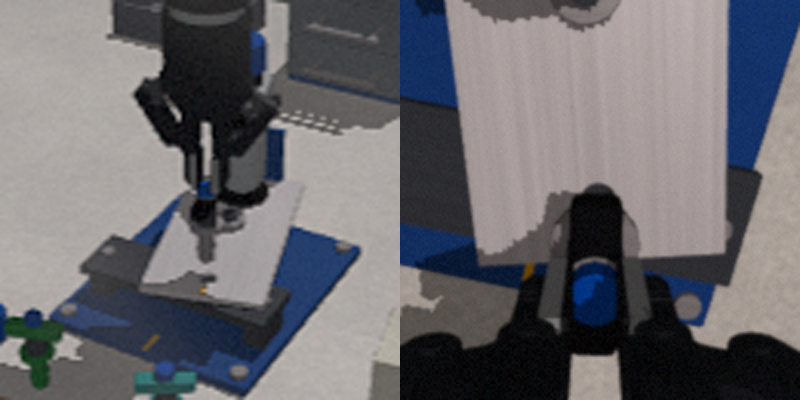

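Left (scene): the pin tip is at crop (205,260), just above the plate hole at about (210,278). Right (wrist): the button is at crop (596,292). I'll cast the tip ray and compare it with the hole.

Run:
```python
from h import *
from rig import *
s=read_state();p=np.array(s["eef_pos"]);R=np.array(s["tcp_rot"]);c=load("scene");print(p)
k=400/130
for z in(.075,.077,.079):
  X=ray(c,180+205/k-.5,110+260/k-.5,z);print(X,"tool off",1e3*R.T@(X-p))
print("hole visible",ray(c,180+210/k-.5,110+278/k-.5,.057))
for q in ([.5626,.0143,.057],[.539,.1063,.057]): print(proj(c,q), (proj(c,q)-[180,110]+.5)*k)
w=load("wrist");X=ray(w,160+98,100+(292+400*0)/2,p[2]+.013);print("button off",1e3*R.T@(X-p))
for d in (-.006,-.004,-.002,0): print(d,(proj(w,p+R@[d,0,-.0115])-[160,100])*2)
t=load("top");X=proj(t,[.5626,.0143,.057]);print(X)
```

```text
[0.56058641 0.01806963 0.14573313]
[0.55625398 0.01718273 0.075     ] tool off [-7.18300669e-03 -4.48925970e+00  7.07289092e+01]
[0.55757959 0.01472075 0.077     ] tool off [-2.68132888 -3.66892828 68.73025873]
[0.5589052  0.01225877 0.079     ] tool off [-5.35547474 -2.84859686 66.73160828]
hole visible [0.56246812 0.01552802 0.057     ]
[247.59357878 200.0822874 ] [209.51870395 278.71473046]
[254.7275065  182.51221264] [231.46925075 224.65296197]
button off [ -0.62750921  -0.45918638 -13.00030686]
-0.006 [197.55444986 306.33105687]
-0.004 [197.56684192 300.13734487]
-0.002 [197.57932355 293.89886514]
0 [197.59189572 287.61513054]
[252.83546852 189.92156952]
```

```bash
python3 -m handwheel '0 1 10 0 1;0 1 20 0 1;0 1 22 0 1;0 1 24 0 1;0 1 25 0 1;0 1 25 0 1;0 1 25 0 1'; python3 -m handwheel '0 0 1 0 1;0 0 2 0 1;0 0 3 0 1;0 0 3 0 1'
```

```text
time_s: 6.0
eef_pos: [0.5612, 0.0189, 0.1201]
tcp_rot: [[-0.197, 0.98, 0.0], [0.98, 0.197, -0.0], [-0.0, 0.0, -1.0]]
force: [0.0, -0.3, -1.8]
opening: 0.0127
grip_force: 59.1
time_s: 6.4
eef_pos: [0.5616, 0.0189, 0.1175]
tcp_rot: [[-0.197, 0.98, 0.001], [0.98, 0.197, -0.0], [-0.0, 0.001, -1.0]]
force: [-0.6, -0.5, 2.7]
opening: 0.0119
grip_force: 59.9
```

```bash
python3 -m handwheel '0 0 1 0 1;0 0 1 0 1;0 -1.5 1 0 1;0 -3 1 0 1;0 -4.5 1 0 1;0 -6 1 0 1;0 -7.2 1 0 1;0 -9 1 0 1;0 -10.5 1 0 1;0.2 -12 1 0 1;0.2 -12 1 0 1;0.2 -12 1 0 1'
```

```text
time_s: 7.6
eef_pos: [0.5492, 0.0167, 0.116]
tcp_rot: [[-0.197, 0.98, -0.0], [0.98, 0.197, -0.0], [-0.0, -0.0, -1.0]]
force: [4.6, -0.4, 4.3]
opening: 0.0119
grip_force: 59.4
```

```bash
python3 -m handwheel '0.1 -1 0.7 0 1;0.2 -2 0.7 0 1;0.3 -3 0.7 0 1;0.3 -3 0.7 0 1' | grep -E 'eef|force:'; python3 -m handwheel '0.1 -1 0 0 1;0.2 -2 0 0 1;0.4 -3 0 0 1;0.4 -3 0 0 1'| grep -E 'eef|force:'
```

```text
eef_pos: [0.5462, 0.0165, 0.1153]
force: [4.2, -0.4, 4.9]
grip_force: 59.4
eef_pos: [0.5428, 0.0162, 0.1152]
force: [3.2, 0.1, 3.2]
grip_force: 59.5
```

```bash
python3 -m handwheel '0.2 -1 0.4 0 1;0.4 -2 0.4 0 1;0.6 -3 0.4 0 1;0.6 -3 0.4 0 1' | grep -E 'eef|force:'; python3 -m handwheel '0.2 -1 0 0 1;0.5 -2 0 0 1;0.7 -3 0 0 1;0.7 -3 0 0 1'| grep -E 'eef|force:'
```

```text
eef_pos: [0.5399, 0.0162, 0.1148]
force: [3.2, 0.6, 4.0]
grip_force: 59.5
eef_pos: [0.5368, 0.0163, 0.1148]
force: [3.0, -0.1, 4.1]
grip_force: 59.5
```

```bash
python3 -m handwheel '0.2 -1 0 0 1;0.4 -2 0 0 1;0.7 -3 0 0 1;0.7 -3 0 0 1' | grep -E 'eef|force:'; python3 -m handwheel '0.3 -1 0 0 1;0.6 -2 0 0 1;0.8 -3 0 0 1;0.8 -3 0 0 1'| grep -E 'eef|force:'
```

```text
eef_pos: [0.5336, 0.0165, 0.1148]
force: [3.6, 1.0, 4.2]
grip_force: 59.5
eef_pos: [0.5305, 0.0167, 0.1143]
force: [3.3, -0.6, -2.0]
grip_force: 59.4
```

Vertical force has gone slack, so the nose is entering the bush. I'll follow it down gently.

```bash
python3 -m handwheel '0 0 1 0 1;0 0 2 0 1;0 0 2 0 1' | grep -E 'eef|force:'; python3 -m handwheel '0 0 1 0 1;0 0 2 0 1;0 0 2 0 1'| grep -E 'eef|force:'
```

```text
eef_pos: [0.5308, 0.0166, 0.1127]
force: [2.5, 0.0, 0.2]
grip_force: 59.7
eef_pos: [0.5313, 0.0166, 0.1112]
force: [1.7, -0.0, 4.8]
grip_force: 60.5
```

```bash
python3 -m handwheel '0 1.5 0 0 1;0 3 0 0 1;0 3 0 0 1' | grep -E 'eef|force:'; python3 -m handwheel '0 -1.5 0 0 1;0 -3 0 0 1;0 -4.5 0 0 1;0 -4.5 0 0 1'| grep -E 'eef|force:';  python3 -m handwheel '0 1 0 0 1;0 1.6 0 0 1;0 1.6 0 0 1'| grep -E 'eef|force:'
python3 - <<'E'
from h import *
from rig import *
W=[]
for n in("scene","wrist","top"):
    c=camera(n);np.savez(n+".npz",**c);W.append(c["image"][:,:,::-1])
a=cv2.resize(W[0][110:240,180:310],(400,400),interpolation=2);b=cv2.resize(W[1][100:300,160:360],(400,400),interpolation=2)
cv2.imwrite("pics/i1.png",np.hstack([a,b]))
E
```

```text
eef_pos: [0.5337, 0.0172, 0.1108]
force: [1.4, -0.4, 4.6]
grip_force: 60.8
eef_pos: [0.5302, 0.0165, 0.1113]
force: [5.0, -0.6, 3.2]
grip_force: 60.2
eef_pos: [0.531, 0.0167, 0.1108]
force: [4.1, -0.2, 3.4]
grip_force: 60.5
```

View pics/i1.png

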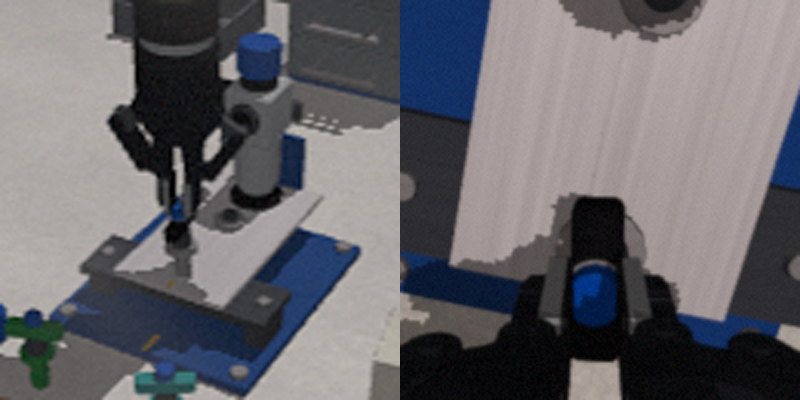

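The nose stands in the plate, which the drag has brought over near the line. The sideways force acts like a spring, so the nose looks captured. I'll centre it until the lateral force is near zero, which also tests the capture.

```bash
python3 -m handwheel '0 1.5 0 0 1;0 3 0 0 1;0 3 0 0 1;0 3 0 0 1' | grep -E 'eef|force:'; python3 -m handwheel '0 1.5 0 0 1;0 3 0 0 1;0 3 0 0 1;0 3 0 0 1'| grep -E 'eef|force:'; python3 -m handwheel '0 -1.5 0 0 1;0 -2 0 0 1;0 -2 0 0 1'| grep -E 'eef|force:'
```

```text
eef_pos: [0.5335, 0.0172, 0.1106]
force: [1.3, 0.2, 4.3]
grip_force: 60.7
eef_pos: [0.5363, 0.0178, 0.1105]
force: [-1.3, -1.3, 3.8]
grip_force: 60.7
eef_pos: [0.5354, 0.0175, 0.1111]
force: [0.8, -0.3, 3.0]
grip_force: 60.6
```

```bash
python3 -m handwheel '0 0 1 0 1;0 0 2 0 1;0 0 2 0 1' | grep -E 'eef|force:'; python3 -m handwheel '0 -2 -2 0 1;0 -4 -2 0 1;0 -6 -2 0 1;0 -8 -2 0 1;0 -8 -2 0 1'| grep -E 'eef|force:';python3 -m handwheel '0 2 0 0 1;0 4 0 0 1;0 6 0 0 1;0 8 0 0 1;0 8 0 0 1'| grep -E 'eef|force:'
```

```text
eef_pos: [0.5354, 0.0175, 0.1091]
force: [-0.3, -1.9, 5.2]
grip_force: 61.0
eef_pos: [0.5285, 0.0162, 0.1115]
force: [5.3, 0.8, 3.4]
grip_force: 59.8
eef_pos: [0.5342, 0.0174, 0.1104]
force: [1.7, -0.8, 3.8]
grip_force: 60.8
```

```bash
python3 -m handwheel '0 1 -2 0 1;0 1 -2 0 1;0 1 -2 0 0.7;0 1 -2 0 0.4;0 1 -2 0 0.3;0 1 -2 0 0.3;0 1 -12 0 0.3;0 1 -30 0 0.3;0 1 -60 0 0.3;0 1 -90 0 0.3;0 1 -90 0 0.3'
python3 - <<'E'
from h import *
from rig import *
W=[]
for n in("scene","wrist","top"):
    c=camera(n);np.savez(n+".npz",**c);W.append(c["image"][:,:,::-1])
a=cv2.resize(W[0][140:220,190:270],(400,400),interpolation=2);b=cv2.resize(W[1][60:260,160:360],(400,400),interpolation=2)
cv2.imwrite("pics/j1.png",np.hstack([a,b]))
for k in("wrist","top","scene"):
  c=load(k);hsv=cv2.cvtColor(c["image"],cv2.COLOR_RGB2HSV);H,S,V=[hsv[...,i].astype(int) for i in range(3)]
  n,l,st,ce=cv2.connectedComponentsWithStats(((H>100)&(H<125)&(S>120)&(V>40)).astype(np.uint8))
  e=proj(c,[.535,.0125,.127])
  for i in range(1,n):
    if st[i,4]>8 and np.hypot(*(ce[i]-e))<30: print(k,st[i],ce[i],e,ray(c,*ce[i],.127))
E
```

```text
time_s: 15.25
eef_pos: [0.5389, 0.0178, 0.206]
tcp_rot: [[-0.197, 0.98, 0.008], [0.98, 0.197, 0.0], [-0.001, 0.008, -1.0]]
force: [0.8, 0.3, 0.9]
opening: 0.0599
grip_force: 0.0
wrist [244 194  19  21 288] [253.26388889 204.19791667] [252.41950553 202.73167549] [0.536014   0.01128293 0.127     ]
scene [224 175  19  14  67] [234.40298507 180.6119403 ] [238.70978558 178.00106846] [ 0.5307619  -0.00494147  0.127     ]
```

View pics/j1.png

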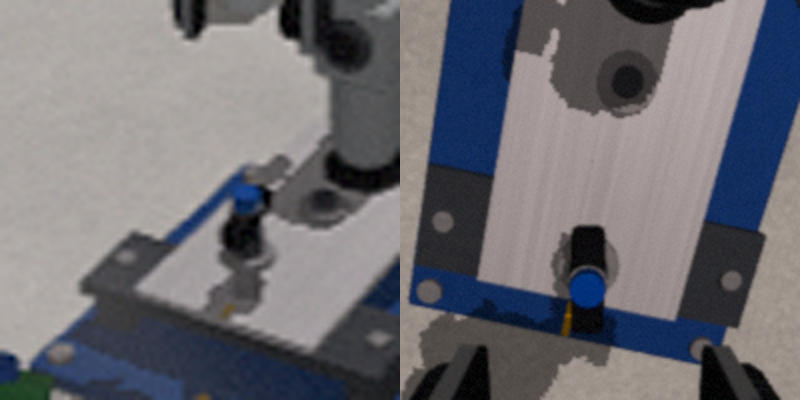

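The pin stands by itself in the plate, upright. In the scene crop its button is at (246,190) and its collar at (246,252); in the wrist crop the button is at (587,288). The height check tells 24 mm from 30.

Run:
```python
from h import *
s=load("scene");w=load("wrist");t=load("top")
for h in(.024,.030):
  z=.057+h+.046; a=ray(w,160+(587-400)/2,60+288/2,z)
  print(h,a,"button->crop",(proj(s,a)-[190,140]+.5)*5,"collar",(proj(s,[a[0],a[1],.057+h])-[190,140]+.5)*5,"collar in w",(proj(w,[a[0],a[1],.057+h])-[160,60])*2+[400,0])
row([.536,.0115,.17],11.3)
```

```text
0.024 [0.53618682 0.01150896 0.127     ] button->crop [247.02671736 193.88234928] collar [248.1829132  259.80841189] collar in w [587.67691996 260.92359636]
0.03 [0.53585089 0.01346484 0.133     ] button->crop [248.02163612 183.24201041] collar [249.15658503 249.52883806] collar in w [587.69221198 260.31192431]
[-6.1 -1.1 31. ] twist 0.001 yaw now 11.3
```

```bash
python3 -m handwheel '-5.5 -1.2 0 0 1;-5.5 -1.2 0 0 1;-5.5 -1.2 0 0 1;-5.5 -1.2 0 0 1;-5.5 -1.2 0 0 1;-5.5 -1.2 0 0 1;-5.5 -1.2 30 0 1;-5.5 -1.2 45 0 1;-5.5 -1.2 51 0 1;-5.5 -1.2 51 0 1;-5.5 -1.2 51 0 1'; for i in 1 2 3 4; do python3 -m handwheel '0 0 1 0 1;0 0 2 0 1;0 0 2 0 1' | grep -E 'eef|^force:'; done
```

```text
time_s: 16.5
eef_pos: [0.5364, 0.0121, 0.1506]
tcp_rot: [[-0.197, 0.98, 0.001], [0.98, 0.197, 0.0], [-0.0, 0.001, -1.0]]
force: [0.7, 0.3, 0.8]
opening: -0.0001
grip_force: 0.0
eef_pos: [0.5362, 0.012, 0.1482]
force: [-0.1, 0.1, -0.5]
eef_pos: [0.5358, 0.012, 0.1457]
force: [0.6, -0.3, -0.9]
eef_pos: [0.5358, 0.0121, 0.1437]
force: [-0.1, -0.4, -0.4]
eef_pos: [0.5358, 0.012, 0.1417]
force: [0.9, 0.4, -0.5]
```

```bash
for i in 1 2; do python3 -m handwheel '0 0 1 0 1;0 0 1.5 0 1;0 0 1.5 0 1' | grep -E 'eef|^force:'; done
python3 - <<'E'
from h import *
from rig import *
W=[]
for n in("scene","wrist"):
    c=camera(n);np.savez(n+".npz",**c);W.append(c["image"][:,:,::-1])
a=cv2.resize(W[0][140:220,190:270],(400,400),interpolation=2);b=cv2.resize(W[1][100:300,160:360],(400,400),interpolation=2)
cv2.imwrite("pics/k1.png",np.hstack([a,b]))
E
```

```text
eef_pos: [0.5358, 0.012, 0.1403]
force: [0.3, -0.3, 0.1]
eef_pos: [0.5358, 0.0121, 0.1388]
force: [0.9, 0.4, -0.6]
```

View pics/k1.png

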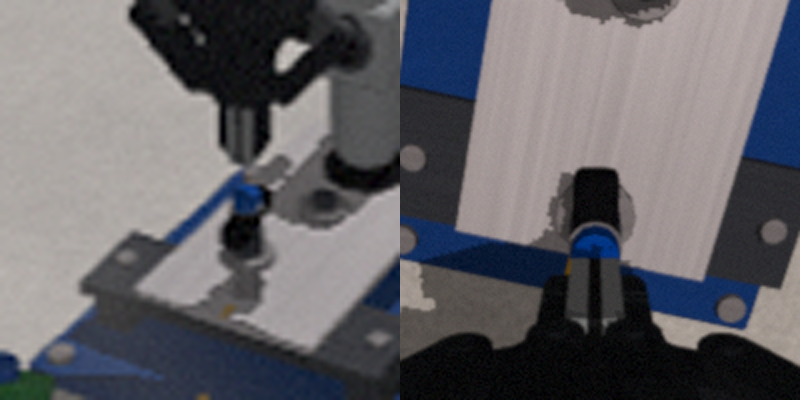

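The scene view shows the fingertips (243,163) still clearly above the button (246,188). I'll check by casting rays from both views.

Run:
```python
from h import *
from rig import *
from scipy.optimize import least_squares
st=read_state();p=np.array(st["eef_pos"]);R=np.array(st["tcp_rot"]);print(p,st["opening"])
s=load("scene");w=load("wrist")
S=lambda x,y:np.array([190+x/5-.5,140+y/5-.5]);Wp=lambda x,y:np.array([160+(x-400)/2,100+y/2])
for d in(0,.01,.019):
  X=p+R[:,2]*d;print("tip d",d,"scene crop",(proj(s,X)-[190,140]+.5)*5,"wrist crop",(proj(w,X)-[160,100])*2+[400,0])
for n,a,b in(("tip",(243,163),(595,262)),("button top",(247,188),(597,243)),("collar",(247,253),(597,218))):
  r=least_squares(lambda X:np.r_[proj(s,X)-S(*a),proj(w,X)-Wp(*b)],[.536,.012,.12]);print(n,r.x,r.cost,1e3*R.T@(r.x-p))
```

```text
[0.53591987 0.01204889 0.13890271] -4.7111400395265524e-05
tip d 0 scene crop [246.7683494  175.73250446] wrist crop [594.41765521 268.00350683]
tip d 0.01 scene crop [247.02742756 190.50812221] wrist crop [594.40915526 255.18909589]
tip d 0.019 scene crop [247.25830992 203.67569063] wrist crop [594.40226113 244.7955933 ]
tip [0.53508277 0.01635674 0.14432066] 0.7663612577400342 [ 4.388504    0.02660931 -5.41782135]
button top [0.53588478 0.01604776 0.12806227] 0.2438896899660563 [ 3.92733711  0.75208943 10.84055361]
collar [0.5372519  0.01041389 0.08677262] 0.06511181293620343 [-1.8665967   0.98410966 52.13003607]
```

```bash
for i in 1 2 3 4; do python3 -m handwheel '0 0 1 0 1;0 0 2 0 1;0 0 2 0 1' | grep -E 'eef|^force:'; done
```

```text
eef_pos: [0.5358, 0.012, 0.1367]
force: [-0.1, 0.6, 0.8]
eef_pos: [0.5358, 0.012, 0.1347]
force: [-0.1, -0.0, 0.1]
eef_pos: [0.5358, 0.0121, 0.1328]
force: [-0.1, 0.9, -0.3]
eef_pos: [0.5358, 0.012, 0.1307]
force: [0.5, 0.7, 0.2]
```

```bash
for i in 1 2 3; do python3 -m handwheel '0 0 1 0 1;0 0 2 0 1;0 0 2 0 1' | grep -E 'eef|^force:'; done
```

```text
eef_pos: [0.5358, 0.012, 0.1287]
force: [-0.2, 0.6, -0.6]
eef_pos: [0.5358, 0.0121, 0.1267]
force: [-1.4, -0.1, 0.3]
eef_pos: [0.5358, 0.0121, 0.1247]
force: [0.5, 0.1, 0.3]
```

```bash
for i in 1 2; do python3 -m handwheel '0 0 1 0 1;0 0 2 0 1;0 0 2 0 1' | grep -E 'eef|^force:'; done
```

```text
eef_pos: [0.5358, 0.0121, 0.1227]
force: [-0.5, 0.2, -0.1]
eef_pos: [0.5358, 0.012, 0.1207]
force: [-0.6, 0.6, 0.4]
```

Run:
```python
from h import *
from rig import *
W=[]
for n in("scene","wrist"):
    c=camera(n);np.savez(n+".npz",**c);W.append(c["image"])
for u in(237,239,241):print(u,[(v,*W[0][v,u]) for v in range(166,192)])
print("w",[(v,*W[1][v,258]) for v in range(205,245,2)])
```

```text
237 [(166, np.uint8(21), np.uint8(23), np.uint8(23)), (167, np.uint8(42), np.uint8(45), np.uint8(46)), (168, np.uint8(50), np.uint8(52), np.uint8(51)), (169, np.uint8(49), np.uint8(49), np.uint8(49)), (170, np.uint8(51), np.uint8(53), np.uint8(52)), (171, np.uint8(52), np.uint8(51), np.uint8(52)), (172, np.uint8(42), np.uint8(43), np.uint8(43)), (173, np.uint8(47), np.uint8(49), np.uint8(47)), (174, np.uint8(40), np.uint8(41), np.uint8(41)), (175, np.uint8(45), np.uint8(46), np.uint8(47)), (176, np.uint8(61), np.uint8(61), np.uint8(60)), (177, np.uint8(59), np.uint8(58), np.uint8(58)), (178, np.uint8(9), np.uint8(31), np.uint8(61)), (179, np.uint8(16), np.uint8(37), np.uint8(80)), (180, np.uint8(10), np.uint8(36), np.uint8(77)), (181, np.uint8(8), np.uint8(34), np.uint8(75)), (182, np.uint8(35), np.uint8(45), np.uint8(66)), (183, np.uint8(9), np.uint8(11), np.uint8(9)), (184, np.uint8(12), np.uint8(9), np.uint8(10)), (185, np.uint8(8), np.uint8(0), np.uint8(2)), (186, np.uint8(15), np.uint8(19), np.uint8(16)), (187, np.uint8(0), np.uint8(1), np.uint8(4)), (188, np.uint8(7), np.uint8(
[... 2974 characters left out ...]
t8(15), np.uint8(17), np.uint8(18)), (217, np.uint8(6), np.uint8(9), np.uint8(11)), (219, np.uint8(18), np.uint8(18), np.uint8(20)), (221, np.uint8(93), np.uint8(84), np.uint8(88)), (223, np.uint8(18), np.uint8(30), np.uint8(66)), (225, np.uint8(8), np.uint8(32), np.uint8(73)), (227, np.uint8(0), np.uint8(20), np.uint8(56)), (229, np.uint8(5), np.uint8(12), np.uint8(26)), (231, np.uint8(12), np.uint8(9), np.uint8(7)), (233, np.uint8(5), np.uint8(3), np.uint8(5)), (235, np.uint8(11), np.uint8(6), np.uint8(10)), (237, np.uint8(11), np.uint8(8), np.uint8(9)), (239, np.uint8(2), np.uint8(4), np.uint8(1)), (241, np.uint8(2), np.uint8(0), np.uint8(0)), (243, np.uint8(5), np.uint8(1), np.uint8(8))]
```

```bash
for i in 1 2 3; do python3 -m handwheel '0 0 1 0 1;0 0 1.5 0 1;0 0 1.5 0 1' | grep -E 'eef|^force:'; done
```

```text
eef_pos: [0.5358, 0.012, 0.1193]
force: [0.3, 0.1, -0.4]
eef_pos: [0.5358, 0.0121, 0.1178]
force: [-0.6, -0.1, 0.5]
eef_pos: [0.5359, 0.012, 0.1163]
force: [0.2, 0.4, -0.2]
```

```bash
cat > look.py <<'E'
from h import *
from rig import *
G={}
for n in("scene","wrist"):
    c=camera(n);np.savez(n+".npz",**c);im=c["image"].astype(int)
    # classes: B blue, # dark(<35), + mid grey, . light
    def ch(p):
        if p[2]>p[0]+25: return "B"
        m=p.mean();return "#" if m<35 else "+" if m<70 else "o" if m<110 else "."
    r=(160,205,225,255) if n=="scene" else (190,250,235,282)
    print(n,r)
    for v in range(r[0],r[1],1 if n=="scene" else 2):print(v,"".join(ch(im[v,u]) for u in range(r[2],r[3])))
E
python3 look.py
```

```text
scene (160, 205, 225, 255)
160 ###################+...+######
161 ####################+o+######o
162 o###########################o.
163 .o#########################o..
164 ..o+######################o...
165 ....oo++#################o....
166 ........+###############o.....
167 ........o##########+++#o......
168 .........#+++######...o......o
169 .........#+o++o+###..........o
170 .........++o++o+###.........oo
171 .........#+o++o+###ooo.....ooo
172 .........#+o++o+###+ooo...oooo
173 .........+++++o+###+ooo..ooooo
174 .........+++++o+###ooo..oooooo
175 .........++o++o+##+ooooooooooo
176 .........o+o++o+##oo..oooooooo
177 .........BBo++o+##o..ooooooooo
178 ........BBBo++o++##+ooooooo+##
179 .......BBBBBB+o+BB#+oooooo++##
180 ......BBBB.oBBBBBB#+ooooo+++##
181 .....BBBB..oBBBBB+#oooooo+++++
182 ....BBBB...oBBBB+#ooooooooo+++
183 ...BBBB....######o...oooo++ooo
184 .oBBBB....+######......ooooo++
185 .BBBB....o#######o.........ooo
186 BBBB.....+#######o............
187 BB.......+#######o............
188 B........+#####+++............
189 ..........#######o............
190 .........o++#####o.
[... 1388 characters left out ...]
#############+oooooo....
224 oo+++++++#######+ooooooooooo++######+oooooo....
226 oo+++++++###+ooo++BBBBBBBB++oooo+###+ooo.oo....
228 ooo++++++#+++++BBBBBBBBBBBBBBBB+oo+++oo........
230 ooooo+++++++++++++++#####+++++++++ooooo........
232 ooooooo+++++++++++++#####+++++++++oooooo.......
234 ooooooo+++++++++++++#####+++++++++++oooooo.....
236 B+++++o+++++++++++++#####++++++++++++oooooooooo
238 ##########++++++++++#####++++++++++#########++o
240 #########++++++++++######+++++++++++##########+
242 #########++++++++++######+++++++++++###########
244 #########++++++++++#######++++++++++###########
246 #########++++++++++######++++++++++++##########
248 #########++++++++++#######+++++++++++##########
```

```bash
for i in 1 2 3; do python3 -m handwheel '0 0 1 0 1;0 0 1.5 0 1;0 0 1.5 0 1' | grep -E 'eef|^force:'; done
```

```text
eef_pos: [0.5363, 0.012, 0.1153]
force: [-0.1, 0.1, 4.2]
eef_pos: [0.5362, 0.012, 0.1137]
force: [0.5, 0.0, 5.0]
eef_pos: [0.5362, 0.012, 0.1122]
force: [-1.6, -0.7, 5.0]
```

Contact with the button is made and its spring force is rising as expected. I'll keep pressing and watch the force.

```bash
for i in 1 2 3 4; do python3 -m handwheel '0 0 1 0 1;0 0 1.5 0 1;0 0 1.5 0 1' | grep -E 'eef|^force:'; done
```

```text
eef_pos: [0.5353, 0.0121, 0.1098]
force: [0.7, 0.3, 0.2]
eef_pos: [0.5357, 0.012, 0.1086]
force: [-0.3, 0.5, -0.4]
eef_pos: [0.5359, 0.012, 0.1073]
force: [-1.0, -0.2, 1.1]
eef_pos: [0.536, 0.012, 0.1059]
force: [-0.5, -0.6, 0.5]
```

```bash
python3 look.py | head -47
```

```text
scene (160, 205, 225, 255)
160 ####################+.....+###
161 ####################o....+####
162 ####################....+#####
163 ###################+...+######
164 ####################o.o######+
165 o###########################+.
166 .o#########################o..
167 ..o#######################o...
168 ...ooo+##################o...o
169 ........+###############o....o
170 ........o##############o...ooo
171 .........+#++######oo+o....ooo
172 .........#++++o+###+ooo...oooo
173 .........+++++o+###oooo..oooo+
174 .........++o++o+###ooo..ooooo+
175 .........++o++o+###ooooooooooo
176 .........++o++o+###o..oooooooo
177 .........++o++o+###..ooooooooo
178 ........BB+o++o+##+oooooooo++#
179 .......BBB+o++o+##+ooooooo++#+
180 ......BBBB.o++o+###+ooooo+++#+
181 .....BBBB..o++oo+B##+oooo+++++
182 ....BBBB....+#++BBB#+ooooooo++
183 ...BBBB.....BBBBBBB+ooooo+oooo
184 .oBBBB......oBBBBB+....oooo+++
185 oBBBB.......#++B+++........ooo
186 BBBB.......+######............
187 BBB.......o######+............
188 BB........#######+............
189 o.........#######+............
190 ..........#######+o...........
191 ..........#######+o...........
192 ..........++#####+o...........
193 .........o+++++++o............
194 ..........o+o+++o..o..........
195 ..........ooooooooo...........
196 ...........ooooo+o............
197 .........oooo+oo+o............
198 .........ooo++o++o............
199 .....ooooooooooooo............
200 oooooooooooooooooo............
201 ooooooooooooooooo.............
202 oooooooooooooooo..............
203 ++++ooooooooooooo.............
204 ++++++ooooooooooooo...........
wrist (190, 250, 235, 282)
```

```bash
for i in 1 2 3 4; do python3 -m handwheel '0 0 1 0 1;0 0 2 0 1;0 0 2 0 1' | grep -E 'eef|^force:'; done
```

```text
eef_pos: [0.5357, 0.0121, 0.1036]
force: [0.2, 0.5, -0.3]
eef_pos: [0.5358, 0.012, 0.1017]
force: [-0.1, 1.3, 0.0]
eef_pos: [0.5359, 0.012, 0.0999]
force: [0.7, -0.7, 1.3]
eef_pos: [0.5359, 0.012, 0.0979]
force: [-0.3, -1.0, 2.0]
```

```bash
for i in 1 2 3 4; do python3 -m handwheel '0 0 1 0 1;0 0 1.5 0 1;0 0 1.5 0 1' | grep -E 'eef|^force:'; done; python3 look.py | head -47
```

```text
eef_pos: [0.5359, 0.012, 0.0964]
force: [0.2, -0.2, 1.9]
eef_pos: [0.5358, 0.012, 0.0948]
force: [-0.1, -0.2, 1.5]
eef_pos: [0.5358, 0.012, 0.0933]
force: [0.4, -0.0, 2.9]
eef_pos: [0.536, 0.0119, 0.0919]
force: [-1.0, -2.5, 3.9]
scene (160, 205, 225, 255)
160 ###++###################o..o++
161 #######################o...+#+
162 ######################+...o++#
163 #####################+.....++#
164 ####################+......+##
165 ####################o....o####
166 ####################....o#####
167 ####################...o######
168 ###################+..+#######
169 o############################+
170 .o##########################+o
171 ..o########################+oo
172 ...++oo##################++ooo
173 ........#################ooooo
174 ........o##############+oooooo
175 .........+#++######++++ooooooo
176 .........++o+++####o..oooooooo
177 .........++o++o+###..ooooooooo
178 ........BB+o++o+###+ooooooo++#
179 .......BBB+o++o+###+oooooo++##
180 ......BBB#+o++o+###+ooooo+++##
181 .....BBBB++o++o+###+ooooo++++#
182 ....BBBB.o#+++o+###oooooooo+++
183 ...BBBB...+o++o+##o..ooooooooo
184 .oBBBB.....o++o+###o...oooo+++
185 oBBBB......o++oo+B##.......ooo
186 BBBB........++ooBB##..........
187 BBB.........BBBBBB+#..........
188 BB..........BBBBB+#+..........
189 o..........++++++##...........
190 ..........o#######o...........
191 .........o#######o............
192 .........########+............
193 .........+######++............
194 .........+#######+o...........
195 .........+#######+o...........
196 .........o++##+#++o...........
197 .........o+++++#+o............
198 .........o+o++++o..o..........
199 oooooooooooooooooooo..........
200 oooooooooooooooooo............
201 oooooooooooooooo..............
202 oooooooooooooooooo............
203 ++++oooooooooooooooo..........
204 +++++++ooooooooooooooo........
wrist (190, 250, 235, 282)
```

```bash
for i in 1 2 3 4; do python3 -m handwheel '0 0 1 0 1;0 0 1.5 0 1;0 0 1.5 0 1' | grep -E 'eef|^force:'; done; python3 -c "
from h import *
s=load('scene')
for h in (0,.006,.012,.018,.024,.03):print(h,'collar v',proj(s,[.536,.012,.057+h+.003]),'tbar top',proj(s,[.536,.012,.057+h+.036]),'btn',proj(s,[.536,.012,.057+h+.046]))"
```

```text
eef_pos: [0.536, 0.0119, 0.0904]
force: [-0.3, -1.9, 4.6]
eef_pos: [0.536, 0.012, 0.0889]
force: [0.3, -2.3, 4.4]
eef_pos: [0.536, 0.0119, 0.0875]
force: [-0.6, -2.4, 5.9]
eef_pos: [0.5362, 0.0117, 0.0864]
force: [-1.4, -3.3, 7.8]
0 collar v [239.26375938 197.17489894] tbar top [239.10294277 187.97930717] btn [239.05313759 185.13141685]
0.006 collar v [239.23491668 195.52565573] tbar top [239.07312073 186.27406525] btn [239.02300893 183.40864185]
0.012 collar v [239.20589954 193.86643808] tbar top [239.04311529 184.55833578] btn [238.99269402 181.67521688]
0.018 collar v [239.17670638 192.19715522] tbar top [239.01292474 182.83202172] btn [238.96219113 179.9310429 ]
0.024 collar v [239.14733558 190.51771529] tbar top [238.98254736 181.09502482] btn [238.93149849 178.1760196 ]
0.03 collar v [239.11778553 188.8280253 ] tbar top [238.95198142 179.3472456 ] btn [238.90061435 176.41004544]
```

```bash
for i in 1 2; do python3 -m handwheel '0 0 0.7 0 1;0 0 1 0 1;0 0 1 0 1' | grep -E 'eef|^force:'; done; python3 look.py | head -47|tail -25
```

```text
eef_pos: [0.5365, 0.0115, 0.0863]
force: [-2.2, -3.1, 14.7]
eef_pos: [0.5368, 0.0115, 0.0862]
force: [-5.2, -3.8, 21.5]
181 .....BBBB+++++oo###+ooooo++++#
182 ....BBBB.o#+++o++##+ooooo+o+++
183 ...BBBB..o#+++o+###o.ooooooooo
184 .oBBBB...o#+++o+###o...ooooo++
185 BBBBB.....++++o+####o......ooo
186 BBBB.......o++o++###o.........
187 BBB.........+++o+B##o.........
188 BB..........+B+oBB##..........
189 o...........#BBB++#o..........
190 ...........######B+...........
191 ..........+######+............
192 .........o########............
193 .........+########............
194 .........+########o...........
195 .........+########o...........
196 ..........++##++#+o...........
197 ..........++++++#+o...........
198 ..........+o++++o..o..........
199 oooooooooooooo++oooo..........
200 ooooooooooooooooooo...........
201 ooooooooooooooooo.............
202 ooooooooooooooooooo...........
203 ++++ooooooooooooooooo.........
204 +++++++oooooooooooooooo.......
wrist (190, 250, 235, 282)
```

Hard stop at TCP z 0.0862, with the button in and the collar on the plate: the pin is home at 21 N. I'll release the button, open and come down around the T-bar.

```bash
python3 -m handwheel '0 0 -5 0 1;0 0 -15 0 1;0 0 -35 0 1;0 0 -35 0 0.4;0 0 -35 0 0.4;0 0 -35 0 0.4;0 0 -35 0 0.4;0 0 -35 0 0.4;0 0 -20 0 0.4;0 0 -5 0 0.4;0 0 -2 0 0.4;0 0 -2 0 0.4'; python3 look.py
```

```text
time_s: 30.0
eef_pos: [0.5352, 0.012, 0.0852]
tcp_rot: [[-0.197, 0.98, -0.002], [0.98, 0.197, 0.0], [0.0, -0.002, -1.0]]
force: [-0.3, -0.4, 0.2]
opening: 0.0513
grip_force: 0.0
scene (160, 205, 225, 255)
160 ..o#######################o..+
161 ...o#####################o...o
162 ...o####################+....o
163 ...######################o...o
164 ...######################+....
165 ..o#######################....
166 ..+####+o+++++############....
167 ++####+.......o++#########....
168 ######o...........########+..o
169 #####+............o#######+ooo
170 #####o.............########+oo
171 #####..............o########++
172 ######o............+##########
173 ######o.......o.ooooo#########
174 +#####o.....BBo.ooooo+########
175 o#++##o....BBBooooooo+########
176 o#o+##o...BBBBoooooooo########
177 o#o+##o..BBBB.oooo...o+#######
178 o#++##o.BBBB.......ooo++######
179 o#++##+BBBB........ooo+o+#####
180 o#++##BBBB........oooo+o+#####
181 .#++##BBB.........oooo+o+####+
182 .#+o##BB...........ooo+o+###++
183 .ooo##o..............o+o+##+oo
184 ..B+#+.......BBBBB#o..+o+##+++
185 .BBo+.......BBBB
[... 1566 characters left out ...]
#################oo.oooo
224 ..ooooo+++##############################o.o..oo
226 ..oooo++++#############################+ooooooo
228 ....oo++++#######++ooooooooooo++#######+ooooooo
230 ....o+++++####+oooo+BBBBBBBBBooooo+####oooooooo
232 ....o++++##++ooo+BBBBBBBBBBBBBBBBooo+##+oo+oooo
234 ...ooo+++++oo+BBBBBBBBBBBBBBBBBBBBBooo+oo++oooo
236 ...oooo++ooo+BBBBBBBBBBBBBBBBBBBBBBB+oooooooooo
238 .oooooooooo+BBBBBBBBBBBBBBBBBBBBBBBBBBooooooooo
240 oooooooooo+BBBBBBBBBBBBBBBBBBBBBBBBBBBooooooooo
242 ooooooooooBBBBBBBBBBBBBBBBBBBBBBBBBBBBooooooooo
244 ooooooooo+BBBBBBBBBBBBBBBBBBBBBBBBBBBBBoooooooo
246 ooooooooo+BBBBBBBBBBBBBBBBBBBBBBBBBBBBB+ooooooo
248 ooooooooo+BBBBBBBBBBBBBBBBBBBBBBBBBBBBB+ooooooo
```

Run:
```python
from h import *
from rig import *
st=read_state();p=np.array(st["eef_pos"]);R=np.array(st["tcp_rot"]);s=load("scene")
for y in(-.028,.028):
  for d in(-.02,-.012,-.005,0,.01,.019):print(y,d,proj(s,p+R@[0,y,d]).round(1), proj(s,p+R@[-.011,y,d]).round(1))
```

```text
-0.028 -0.02 [229.9 182.6] [228.7 184.7]
-0.028 -0.012 [230.  184.9] [228.7 187. ]
-0.028 -0.005 [230.  186.9] [228.8 189. ]
-0.028 0 [230.1 188.3] [228.9 190.4]
-0.028 0.01 [230.2 191.1] [229.  193.2]
-0.028 0.019 [230.3 193.6] [229.1 195.7]
0.028 -0.02 [248.4 185.7] [247.3 187.8]
0.028 -0.012 [248.4 188. ] [247.3 190.1]
0.028 -0.005 [248.4 190. ] [247.3 192.1]
0.028 0 [248.4 191.4] [247.3 193.6]
0.028 0.01 [248.4 194.2] [247.3 196.4]
0.028 0.019 [248.4 196.8] [247.4 198.9]
```

The button is fully out. The fingertips measure about 15 mm behind the TCP, so for a proper hold on the T-bar I go about 16 mm lower, watching the force.

```bash
python3 -m handwheel '0 0.5 3 0 0.4;0 0.5 6 0 0.4;0 0.5 9 0 0.4;0 0.5 9 0 0.4' | grep -E 'eef|^force:';python3 -m handwheel '0 0 3 0 0.4;0 0 5 0 0.4;0 0 7 0 0.4;0 0 7 0 0.4' | grep -E 'eef|^force:';  python3 -m handwheel '0 0 0 0 0.7;0 0 0 0 0.8;0 0 0 0 0.9;0 0 0 0 1;0 0 0 0 1;0 0 0 0 1;0 0 0 0 1;0 0 0 0 1'; python3 look.py | head -47|tail -35
python3 - <<'E'
from h import *
s=load("scene");w=load("wrist")
a=cv2.resize(s["image"][140:220,190:270,::-1],(400,400),interpolation=2);b=cv2.resize(w["image"][100:300,160:360,::-1],(400,400),interpolation=2)
cv2.imwrite("pics/l1.png",np.hstack([a,b]))
E
```

```text
eef_pos: [0.536, 0.0121, 0.0764]
force: [0.0, 0.5, 1.1]
eef_pos: [0.5361, 0.0121, 0.0696]
force: [0.7, 0.5, -0.1]
time_s: 31.7
eef_pos: [0.5368, 0.0122, 0.0702]
tcp_rot: [[-0.197, 0.98, 0.001], [0.98, 0.197, 0.0], [-0.0, 0.001, -1.0]]
force: [0.0, -0.3, 3.1]
opening: 0.0148
grip_force: 58.7
171 ############+o+#######o....o+#
172 ############o..+######+...o+##
173 ############+oo+######o..oo###
174 ############Booo######o.oo+###
175 ############BBo+######+oo+####
176 ############BBoo##############
177 o###########Booo+#############
178 .++++#######o...o#############
179 .....o#######...o#############
180 ......+#####+...o#############
181 .....BB######...o#########++++
182 ....BBB#+++##...o#####++++++++
183 ...BBBB++o+##...+++###oooooooo
184 .oBBBB.++o+##BBB+o+###..oooo++
185 .BBBB..++o+BBBBB+o+###.....ooo
186 BBBB...++o+BBBBB+o+###........
187 BBB....++o+BBBBB+o+###........
188 BB.....o#++#BBBB+o+##+........
189 o.......+o+#+BBB+o+##o........
190 ..........+#####+o+#+.........
191 .........o+#####+o+#o.........
192 .........o######+oo...........
193 ..........######++o...........
194 ..........#######+............
195 ..........######++o...........
196 ..........+####+##o...........
197 ......ooooo++++#+++o..........
198 oooooooooo+++++++++o..........
199 oooooooooooooo+o+oo...........
200 ooooooooooooooooooo...........
201 oooooooooooooooooooooo........
202 ooooooooooooooooooooooo.......
203 +++oooooooooooooooooooooo.....
204 ++++++oooooooooooooooooooo....
wrist (190, 250, 235, 282)
```

View pics/l1.png

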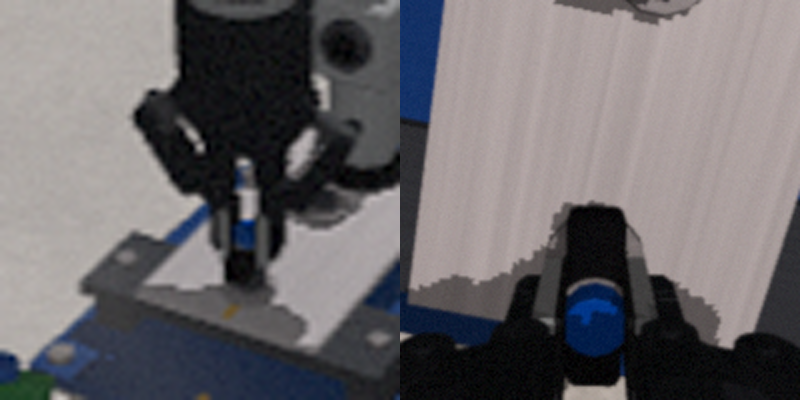

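The jaws now hold the T-bar itself (opening 15 mm), with the collar on the plate and the button out between the fingers at crop (596,320). Now the light tug.

```bash
python3 -m handwheel '0 0 -1 0 1;0 0 -2 0 1;0 0 -3 0 1;0 0 -3 0 1' | grep -E 'eef|^force:';python3 -m handwheel '0 0 -1 0 1;0 0 -1.5 0 1;0 0 -1.5 0 1' | grep -E 'eef|^force:'
```

```text
eef_pos: [0.536, 0.012, 0.0723]
force: [3.0, -0.8, -6.6]
eef_pos: [0.5355, 0.0122, 0.0727]
force: [5.5, 0.5, -18.4]
```

```bash
python3 -m handwheel '0 0 1 0 1;0 0 1 0 1;0 0 1 0 1' | grep -E 'eef|^force:';python3 -m handwheel '0 0 0 0 1;0 0 0 0 1;0 0 0 0 1;0 0 0 0 1;0 0 0 0 1;0 0 0 0 1;0 0 0 0 1;0 0 0 0 1;0 0 0 0 1' | grep -E 'eef|^force:'
```

```text
eef_pos: [0.5356, 0.0122, 0.0726]
force: [4.4, -0.3, -17.3]
eef_pos: [0.5356, 0.0121, 0.0728]
force: [3.7, 0.2, -26.1]
```

The force creeps up while the arm holds, so I back off to a lighter pull at once.

```bash
python3 -m handwheel '0 0 1.5 0 1;0 0 1.5 0 1;0 0 1.5 0 1' | grep -E 'eef|^force:';python3 -m handwheel '0 0 0.5 0 1;0 0 0.5 0 1;0 0 0.5 0 1' | grep -E 'eef|^force:'
```

```text
eef_pos: [0.5362, 0.0121, 0.0725]
force: [-1.3, -1.0, -11.6]
eef_pos: [0.537, 0.0122, 0.0723]
force: [-2.4, 0.1, -2.6]
```

It holds: stopped at 2 mm play. Now I seat it, let go and retreat.

```bash
python3 -m handwheel '0 0 1 0 1;0 0 2 0 1;0 0 2.5 0 1;0 0 2.5 0 1;0 0 2.5 0 1' | grep -E 'eef|^force:'; python3 -m handwheel '0 0 0 0 0.8;0 0 0 0 0.4;0 0 0 0 0.4;0 0 0 0 0.4;0 0 0 0 0.4;0 0 -10 0 0.4;0 0 -30 0 0.4;0 0 -60 0 0.4;0 0 -100 0 0.4;0 0 -130 0 0.4;0 0 -130 0 0.4'; python3 look.py | sed -n 15,48p
python3 - <<'E'
from h import *
w=load("wrist");s=load("scene")
for k,c in(("w",w),("s",s)):
  hsv=cv2.cvtColor(c["image"],cv2.COLOR_RGB2HSV);H,S,V=[hsv[...,i].astype(int) for i in range(3)]
  n,l,st,ce=cv2.connectedComponentsWithStats(((H>100)&(H<125)&(S>120)&(V>40)).astype(np.uint8))
  e=proj(c,[.536,.0118,.103])
  for i in range(1,n):
    if st[i,4]>8 and np.hypot(*(ce[i]-e))<20: print(k,st[i],ce[i],"expected home, button out",e,"pressed",proj(c,[.536,.0118,.097]))
E
```

```text
eef_pos: [0.5374, 0.012, 0.0702]
force: [-3.1, -0.7, 7.1]
time_s: 35.9
eef_pos: [0.5395, 0.0122, 0.2044]
tcp_rot: [[-0.197, 0.98, 0.009], [0.98, 0.197, 0.0], [-0.001, 0.008, -1.0]]
force: [0.9, -0.1, -1.1]
opening: 0.0511
grip_force: 0.0
173 ..............o.ooooooo..ooooo
174 ............BBoooooooo..ooooo+
175 ...........BBBoooooooooooooooo
176 ..........BBBBoooooooooooooooo
177 .........BBBB.oooo...ooooooooo
178 ........BBBB.......oooooooo++#
179 .......BBBB........ooooooo++##
180 ......BBBB........ooooooo+++#+
181 .....BBBB.........ooooooo++++#
182 ....BBBB...........oooooooo+++
183 ...BBBB..............oooo+oooo
184 .oBBBB.......BBBB++....oooo+++
185 oBBBB.......BBBBBB#........ooo
186 BBBB........BBBBBB#...........
187 BBB.........BBBBB++...........
188 BB..........BBBBBB+...........
189 o...........+BBBo+o...........
190 ...........o######............
191 ...........######+............
192 ..........o######+............
193 ..........#######+............
194 ..........#######+............
195 ..........+######+o...........
196 ..........+######+o...........
197 .........o+++#++++o...........
198 .........o+o++++oo.o..........
199 .........oo++o+o.ooo..........
200 .........ooooooo+oo...........
201 oo.......oooooooo.............
202 +oooo....ooooo................
203 ++++ooooooooo.................
204 ++++++ooooooo.................
wrist (190, 250, 235, 282)
190 .......o++++BBBBBBBBBBBBBBBBBooo...............
w [247 184  17  18 247] [255.2145749  192.43319838] expected home, button out [254.15391313 191.14942489] pressed [254.18532436 189.53540764]
s [224 175  15  14  35] [230.2        182.02857143] expected home, button out [239.01956893 185.16594003] pressed [239.04961966 186.87827367]
s [237 184   6   6  28] [239.25 186.25] expected home, button out [239.01956893 185.16594003] pressed [239.04961966 186.87827367]
```

The pin is home, with the button out and the arm clear. Handing in.

```bash
python3 -c "
from rig import *
print(job_done())"
```

```text
the job is handed in; nothing more can be done
None
```

The blue-button pin is fully home in the bush with its button out; it held the upward tug (meant to be 8 N, but it crept up to about 26 N, under the 40 N forcing limit), and I let go, moved the arm clear and handed the job in at about 36 s.

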